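# Release the red cartridge from the revolving spice stand

## Robot

A 6-joint arm with a two-finger parallel gripper is mounted at the origin on the work surface. World frame = base frame: x ahead of the robot, y to its left, z up, the work surface at z = 0. Lengths are in m, angles in degrees, forces in N, time in s.
With the tool pointing down it reaches from about 0.35 to 0.875 m from the base axis. Payload 4.2 kg.
Tool frame: the origin (TCP) lies at the centre of the arm's flange, where the gripper is bolted on; the fingertips stand 182 mm ahead of it and the grasp point (between the pads) lies 164 mm ahead of it (r.nose_length is the distance from the TCP to the fingertips, in m); z points along the fingers, y is the line along which they close (so a half turn about z gives the same grasp; the last joint's range is limited). The gripper opens to 87 mm and grips with 3 to 60 N. Pads are 19 mm wide; open, the fingers measure 117 mm over their backs; the gripper's body (75 mm by 190 mm) begins 51 mm behind the grasp point.
Start: joints at [-49.469, 22.042, 0.453, 0, -68.411, -14.817], TCP at [0.271, -0.563, 0.405] pointing down, gripper open.
Joint ranges: [-179.83, 179.83], [-69.29, 118.12], [-61.27, 80.66], [-181.25, 117.63], [-171.15, -9.14], [-177.46, 177.46]. Speed limits (degrees/s): [159.86, 159.86, 180, 180, 180, 180].

## Interface

Orientations are given as a 3x3 rotation matrix whose columns are the frame's x, y, z axes.
In Python, from station import r, vision gives the robot as it stands. The module is installed in compiled form; this text tells all that it offers.
- The arm moves only by the shell command python3 -m creep 'ROWS'. ROWS is JSON, a list of rows, each a list of 7 numbers: the opening, from -1 (shut) to 1 (fully open), then the shift along the tool's x, y, z in mm, then the turn, a rotation vector about the tool's x, y, z in degrees. A call has 1 to 8 rows; each row is the pose to reach, as a shift and turn from the pose commanded when the call began, along the tool's axes at that moment; what a row does not reach only later rows make up. A row lasts 1/12 s, in which the tool goes at most 41.7 mm and 7.16 degrees, less where a joint would pass 70% of its speed; a pose out of reach is approached as far as the arm can. A call with a gripper value outside its range is refused whole. The fingers move at their own pace and stop on an object; the grip force is fixed at half the most. Time passes only in rows, so rows that repeat a pose let the fingers close. It gives the time, the measured TCP pose, the force, the opening and the grip force at its end, in the units of the state.
- r.sense(): the state, without advancing time (a new reading comes with each control period).
- vision.capture(name): name is "scene" or "top" or "wrist"; returns (picture, depth): 480x640x3 uint8, red, green, blue; 480x640 float32, m along the optical axis (not along the pixel's ray), 0 where there is no reading.
- vision.camera_model(name): a dict with "vertical_fov" (degrees; the focal length in pixels is half the picture's height over the tangent of half this angle, whatever the lens; pixels are square), "cx", "cy" (the principal point, pixels), "extrinsics" (4x4, takes a point from camera to world coordinates); the wrist camera has in their place "mount" (4x4, takes a point from camera to tool coordinates, whose origin is the TCP and whose axes are the flange's). Camera axes: x right, y down, z forward; pixel columns grow to the right and rows downward; lengths in m; the calibration is good to about 2 mm. A picture is of the moment at which its call begins: read the wrist's pose just before it. camera_model takes no time and is no camera call.
- r.finish_job(): hands the job in; it is judged then, once.
Trained networks look in the newest picture that a camera, given by its name, has taken for a name from the list of things; names that differ only in an ending like _2 or _b are one class to them, and where a whole thing is asked for, a point or a joint stands for the part that bears it (a point fixed in the world has none). Each returns a list of dicts, best first, with "conf" (0 to 1); they miss things now and then, are a little off and sometimes report something else, mostly with a low value. They report only what shows in the picture. A call takes as long as a camera call. They do not tell look-alikes from the thing itself.
- vision.find_in(camera, thing): "uv" ([column, row] in pixels, amid what is visible of it).
- vision.cut_out(camera, thing): "region" (480x640 bool, what is visible of it) and "uv" ([column, row] in pixels, amid what is visible of it).
The state is a dict: "time_s": time; "joints": joint angles; "joint_velocities": joint speeds; "effort": joint torques, N m; "tcp_pos": TCP position; "ee_rot": TCP orientation; "wrist_force": force on the tool from outside, world axes, zero at the start; "moment": the same for the moment, N m; "gripper_width": opening from 0.0 (shut) to 1.0 (fully open); "gripper_force": force on a finger pad.
Only numpy, scipy, OpenCV 4.12 (cv2) and the standard library are available. Lean on these libraries where they do the work, as an engineer would, in place of code of your own. Each camera call takes 0.05 s, during which the arm holds its last target. There are 200 camera calls.

## Task

Turn the revolving spice stand by one of its wooden knobs until the red-topped cartridge clicks in at the gap in the guard ring (at the orange tongue), pinch its two black side tabs together to free it, and lift it out. Stand it upright in the middle of the cork pad in the tray, letting go only once it stands there. Leave the stand clicked in with the green cartridge still snapped in, and do not shift or tip any of the other things.

Things in the scene. Friction and masses are not known exactly. Their poses are not given: they have to be found in the camera images.
- stand: Fixed base of a revolving spice stand: grey disc 294 mm across inside an aluminium guard ring. Origin on the turning axis at ledge height, z up. The ring is open over about 34 degrees in the direction of the base's own -x, marked by an orange tongue (40 mm wide, 12 mm thick, out to radius 193 mm). It stays put in a run but stands at another place and yaw each time.
- gap (a point): Where the middle of a cartridge's underside lies when it stands at the gap: 78 mm from the axis along the base's -x, 34 mm above the ledge. Everywhere else the guard ring's flat lip (radius 112 to 146 mm, top 52 mm above the ledge) lies over the cartridge's foot and keeps it from being lifted.
- rear (a point): The like point opposite the gap, 78 mm from the axis along the base's +x, 34 mm above the ledge.
- turntable: White disc 256 mm across that turns either way about the base's axis, carrying both cartridges. Origin on the axis, 20 mm above the ledge; disc top at 34 mm. Two bays, 78 mm out along its +x and -x; two wooden knobs 100 mm out along its +y and -y. A detent clicks in when either bay is at the gap: pulls in from 0.06 rad, play 0.015 rad, 3 to 4 N at a knob to leave it; elsewhere under 1 N.
- knob_a_top (a point): Top centre of the wooden knob on the turntable's +y side: upright round handle, 20 mm in diameter, 80 mm long, top 160 mm above the ledge, 100 mm from the turning axis. It spins freely on its own pin, so it can be gripped from above and led round in a circle without turning the gripper.
- knob_b_top (a point): The same for the knob on the turntable's -y side.
- red: Cartridge to take out: white with red top and red band, 200 g (150 to 270). Origin at the middle of its underside, z up. Foot 84 (x) by 40 (y) by 8 mm; body 56 (x) by 32 (y) mm, 100 mm tall in all; a black spring tab on its +y and its -y side. It is in either bay, its x axis along the turntable's x (same from both ends). Both tabs must be pinched in to free it; then lift straight up.
- red_pinch (a point): Point midway between the red cartridge's two tabs, 76 mm above its underside: the place to pinch. The tabs are upright plates 28 mm wide, from 10 to 92 mm above the underside, outer faces 60 mm apart when free, 46 mm when fully in; 50 mm or less frees it. Held by the tabs it stays free.
- red_barb (a point): Middle of the red cartridge 17 mm above its underside, where each tab's barb reaches 37 mm out along y, under a ledge of the turntable. The ledges begin 33 mm from the middle, their tops are 30 mm above the underside and they are 34 mm long; a rise of 20 mm brings the barbs clear.
- green: The cartridge to leave in the other bay: the same shape and fixing with a green top and band. Origin at the middle of its underside.
- red_tab_l (a joint): How far the red cartridge's +y tab is pressed in, m: 0 free, 0.007 fully in; spring force 4.5 N at 0 and 11 N fully in.
- red_tab_r (a joint): The same for the tab on its -y side.
- tray: Light wooden tray 250 mm (its x) by 150 mm (its y), fixed, walls 5 mm thick and 22 mm high, floor 5 mm thick. Origin at the centre of its underside. It stands to the left or to the right of the spice stand.
- pad: Square cork pad 110 x 110 mm and 4 mm thick, fixed on the tray's floor in one half of the tray (either half); its top is 9 mm above the ledge. Origin at the centre of its underside, 5 mm above the ledge.
- eggcup: White ceramic egg cup, 50 mm across and 62 mm tall, loose, in the other half of the tray. Origin at the centre of its underside. Bystander.
- shaker: Yellow plastic spice shaker, 52 mm across and 105 mm tall, loose on the dark chopping board on the other side of the stand. Origin at the centre of its underside. Bystander.
- strainer: Aluminium tea strainer, bowl 76 mm across and 30 mm high with a thin handle reaching 105 mm along its x, loose on the chopping board (top 18 mm above the ledge). Origin under the bowl. Bystander.
- jar: Jar with a blue cap, 54 mm across and 85 mm tall, loose beside the stand at its far left or far right. Origin at the centre of its underside. Bystander.
- mug: Blue mug, 76 mm across and 90 mm tall, loose beside the stand at its far left or far right. Origin at the centre of its underside. Bystander.
There are look-alikes about, which are no part of the job. What is shaped like the green but purple or yellow is not meant. Leave any yellow look-alike of the red alone.

How it is judged:
By the outcome, as a careful person would: the job done as asked, in the order asked, and still so for the second after the job is handed in, with the robot touching nothing.
It also fails if it takes over 58 s, if anything falls off the work surface, if the arm or the gripper's body presses on something with over 40 N, if the wrist force passes 120 N, or if a joint passes its speed limit or range.

## Working session

There is one attempt and no reset: what is moved stays moved. The work goes in short steps, Python scripts to look and compute and a shell command to move; the robot and the scene stay as the last step left them, time stands still between calls to the robot, and variables do not carry over. Pictures are saved under pics/ and viewed, at most 10 in all, crops included, and the job is handed in when it is done.

```bash
mkdir -p pics; cat > h.py <<'E'
import numpy as np, cv2
from station import r, vision
def cap(n):
    s=r.sense(); im,d=vision.capture(n); m=vision.camera_model(n)
    f=240/np.tan(np.radians(m["vertical_fov"])/2)
    if "extrinsics" in m: T=np.array(m["extrinsics"])
    else:
        W=np.eye(4); W[:3,:3]=s["ee_rot"]; W[:3,3]=s["tcp_pos"]; T=W@np.array(m["mount"])
    return im,d,f,m["cx"],m["cy"],T
def cloud(c):
    im,d,f,cx,cy,T=c
    v,u=np.mgrid[:480,:640]
    P=np.stack([(u-cx)/f*d,(v-cy)/f*d,d],-1)
    return P@T[:3,:3].T+T[:3,3]
E
python3 - <<'E'
from h import *
for n in ["top","scene"]:
    c=cap(n); cv2.imwrite(f"pics/{n}0.png",c[0][:,:,::-1]); P=cloud(c)
    np.savez(f"{n}0.npz",P=P,im=c[0],d=c[1])
    print(n,c[2:5],c[5][:3].round(3).tolist(),(c[1]==0).mean())
    for t in ["stand","turntable","knob_a_top","red","green","tray","pad","eggcup","shaker","strainer","jar","mug"]:
        for o in vision.cut_out(n,t)[:3]:
            R=o["region"]&(c[1]>0)
            print(t,round(o["conf"],2),np.round(o["uv"]).tolist(),R.sum(),np.median(P[R],0).round(3).tolist() if R.any() else None)
print(r.sense()["ee_rot"],r.sense()["time_s"])
E
```

```text
top (np.float64(486.7574043454627), 318.7871409551374, 232.94948103277352) [[0.017, -0.994, 0.108, 0.443], [-0.999, -0.02, -0.025, -0.031], [0.027, -0.108, -0.994, 1.26]] 0.004111328125
stand 0.95 [270.0, 265.0] 4376 [0.561, -0.008, 0.05]
turntable 0.9 [298.0, 236.0] 5015 [0.573, -0.012, 0.034]
turntable 0.3 [421.0, 296.0] 370 [0.425, -0.318, 0.066]
turntable 0.17 [270.0, 264.0] 4248 [0.559, -0.006, 0.05]
knob_a_top 0.58 [269.0, 258.0] 72 [0.497, 0.049, 0.158]
red 0.92 [480.0, 236.0] 846 [0.57, -0.459, 0.076]
red 0.83 [324.0, 253.0] 618 [0.523, -0.07, 0.13]
green 0.91 [392.0, 359.0] 826 [0.269, -0.248, 0.086]
green 0.72 [244.0, 130.0] 801 [0.834, 0.135, 0.075]
green 0.64 [275.0, 210.0] 756 [0.617, 0.041, 0.123]
tray 0.76 [409.0, 285.0] 3627 [0.455, -0.299, 0.005]
pad 0.66 [418.0, 248.0] 1754 [0.542, -0.321, 0.008]
eggcup 0.95 [421.0, 297.0] 362 [0.426, -0.318, 0.066]
shaker 0.64 [164.0, 318.0] 554 [0.365, 0.291, 0.118]
shaker 0.43 [321.0, 249.0] 653 [0.524, -0.07, 0.128]
strainer 0.68 [164.0, 278.0] 766 [0.459, 0.323, 0.029]
jar 0.79 [198.0, 192.0] 457 [0.67, 0.236, 0.082]
jar 0.67 [
[... 791 characters left out ...]
1184 [0.85, 0.159, 0.06]
green 0.61 [358.0, 200.0] 642 [0.279, -0.237, 0.053]
green 0.58 [302.0, 276.0] 855 [0.635, 0.062, 0.098]
tray 0.61 [296.0, 213.0] 1422 [0.461, -0.299, 0.006]
pad 0.8 [271.0, 218.0] 716 [0.544, -0.316, 0.007]
pad 0.4 [345.0, 255.0] 187 [0.504, 0.058, 0.127]
eggcup 0.79 [304.0, 203.0] 279 [0.431, -0.311, 0.05]
shaker 0.91 [439.0, 316.0] 754 [0.377, 0.316, 0.087]
strainer 0.86 [407.0, 339.0] 681 [0.453, 0.309, 0.032]
jar 0.65 [320.0, 346.0] 724 [0.686, 0.26, 0.057]
mug 0.74 [245.0, 237.0] 949 [0.676, -0.204, 0.056]
[[-9.00957066e-01 -4.33908245e-01  2.51465928e-05]
 [-4.33908245e-01  9.00957066e-01 -5.39571020e-06]
 [-2.03147574e-05 -1.57726172e-05 -1.00000000e+00]] 1.3
```

View pics/top0.png

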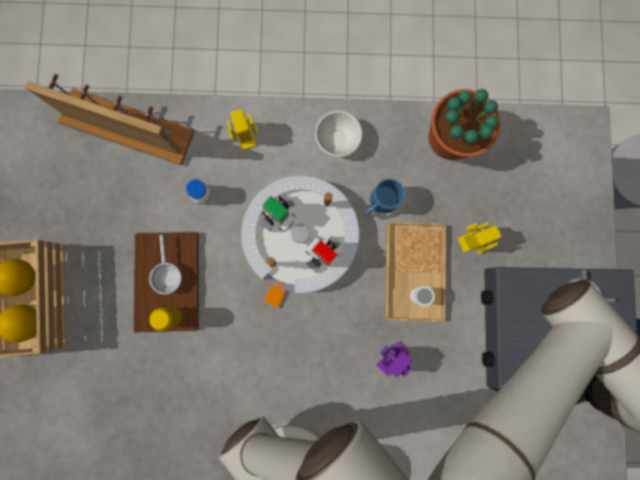

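```bash
python3 - <<'E'
from h import *
D=np.load("top0.npz"); P=D["P"]; im=D["im"].astype(int)
near=np.hypot(P[...,0]-.572,P[...,1]+.008)<.22
h=cv2.cvtColor(D["im"],cv2.COLOR_RGB2HSV).astype(int)
def show(n,m):
    q=P[m]; print(n,m.sum(),np.median(q,0).round(4).tolist(),((np.percentile(q,2,axis=0)+np.percentile(q,98,axis=0))/2).round(4).tolist())
# ring fit at z~.052
m=near&(abs(P[...,2]-.051)<.006)
q=P[m][:,:2]; c=np.array([.572,-.008])
for k in range(30):
    rr=np.hypot(*(q-c).T); s=(rr>.105)&(rr<.153)
    a=np.arctan2(*(q[s]-c).T[::-1])
    from scipy.optimize import least_squares
    pass
    # outer edge fit: per-angle mean radius
    b=((a+np.pi)/(2*np.pi)*72).astype(int)
    pts=np.array([[a[b==i].mean(),rr[s][b==i].mean()] for i in range(72) if (b==i).sum()>8])
    A=np.c_[np.cos(pts[:,0]),np.sin(pts[:,0]),np.ones(len(pts))]
    x=np.linalg.lstsq(A,pts[:,1],rcond=None)[0]; c=c+x[:2]*.7
print("axis",c,x[2],np.degrees(pts[:,0]).round())
hist=np.histogram(P[near][:,2],bins=np.arange(0,.18,.004)); print(hist[0])
orange=near&(h[...,0]>6)&(h[...,0]<20)&(h[...,1]>150)&(P[...,2]<.03)
show("orange",orange)
red=near&((h[...,0]<6)|(h[...,0]>172))&(h[...,1]>120)&(P[...,2]>.12); show("red",red)
gr=near&(h[...,0]>40)&(h[...,0]<85)&(h[...,1]>80)&(P[...,2]>.12); show("green",gr)
kn=near&(P[...,2]>.15); show("z>.15",kn)
n,l,st,ce=cv2.connectedComponentsWithStats(kn.astype(np.uint8))
for i in range(1,n):
    if st[i,4]>10: show(f"knob{ce[i].round()}",l==i)
for nme,m in (("red",red),("green",gr)):
    q=P[m][:,:2]; w,V=np.linalg.eigh(np.cov(q.T)); print(nme,np.sqrt(w),np.degrees(np.arctan2(V[1,1],V[0,1])))
E
```

```text
axis [ 0.57533266 -0.01385929] 0.130024867228931 [-177. -173. -168. -162. -157. -153. -148. -143. -138. -133. -127. -123.
 -118. -113. -108. -103.  -98.  -93.  -88.  -82.  -77.  -72.  -67.  -62.
  -57.  -53.  -47.  -43.  -38.  -32.  -27.  -23.  -17.  -12.   -7.   -2.
    3.    8.   12.   17.   22.   28.   33.   37.   42.   47.   53.   58.
   62.   68.   73.   77.   82.   88.   93.   98.  103.  108.  113.  118.
  122.  128.  132.  138.  141.  178.]
[3622  303  160  176  140   45  105 1406 2400  510  236  484 2268 1437
  212  179  109   42   33   26   20   34   36   17   19   16   20   24
   33   33   56   95  235  380   47    2    4    2   19   74   26    0
    0    0]
orange 302 [0.4182, 0.0453, 0.0114] [0.4211, 0.0465, 0.01]
red 306 [0.5222, -0.0748, 0.1327] [0.523, -0.073, 0.1326]
green 311 [0.6229, 0.0434, 0.1326] [0.6226, 0.0436, 0.1314]
z>.15 1382 [0.4432, -0.0312, 1.2596] [0.5472, -0.0145, 0.7081]
knob[328. 196.] 60 [0.6504, -0.0788, 0.1587] [0.6501, -0.0791, 0.1587]
knob[270. 260.] 59 [0.4993, 0.0497, 0.1586] [0.4985, 0.0501, 0.1578]
red [0.00907366 0.01498548] 49.611447984368546
green [0.01029411 0.02395057] -149.6797504178043
```

The top view shows the stand centred near pixel (302,233), with red at (322,252) and green at (275,209). The knobs are at (328,197) and (270,261), and the orange tongue is at (275,294). The tray is on the right, with the pad at (418,248) and the egg cup at (424,296). The axis is about (0.575, -0.0145) and the gap points at about 159°. Red sits at about 229.5°, so it needs about 70° clockwise. I'll lead the knob at (0.650, -0.079).

```bash
cat >> h.py <<'E'
def plan(way, start=None):
    """way: list of (x,y,z,yaw of tool y deg); prints tool-axes shift (mm) and turn from start pose for each leg in turn"""
    s=r.sense(); R=np.array(s["ee_rot"]); p=np.array(s["tcp_pos"])
    for w in way:
        a=np.radians(w[3]); y=np.array([np.cos(a),np.sin(a),0]); z=np.array([0,0,-1.]); Q=np.c_[np.cross(y,z),y,z]
        rv=np.degrees(cv2.Rodrigues(R.T@Q)[0].ravel())
        print("leg",(R.T@(np.array(w[:3])-p)*1000).round(1).tolist(),rv.round(1).tolist())
        R,p=Q,np.array(w[:3])
E
python3 - <<'E'
from h import *
plan([(.46,-.321,.42,172),(.60,-.079,.42,229.5)])
P=np.load("top0.npz")["P"]
hub=np.hypot(P[...,0]-.575,P[...,1]+.0145)<.03; print(np.percentile(P[hub][:,2],[5,50,95]))
E
```

```text
leg [-275.1, 136.2, -15.2] [-0.0, 0.0, -56.3]
leg [-259.1, -105.0, 0.0] [0.0, 0.0, -57.5]
[0.03049576 0.05289286 0.05862535]
```

```bash
python3 -m creep '[[1,-275,136,-15,0,0,-56],[1,-275,136,-15,0,0,-56],[1,-275,136,-15,0,0,-56],[1,-275,136,-15,0,0,-56],[1,-275,136,-15,0,0,-56],[1,-275,136,-15,0,0,-56],[1,-275,136,-15,0,0,-56],[1,-275,136,-15,0,0,-56]]'
python3 -m creep '[[1,-259,-105,0,0,0,-57],[1,-259,-105,0,0,0,-57],[1,-259,-105,0,0,0,-57],[1,-259,-105,0,0,0,-57],[1,-259,-105,0,0,0,-57],[1,-259,-105,0,0,0,-57],[1,-259,-105,0,0,0,-57],[1,-259,-105,0,0,0,-57]]'
python3 - <<'E'
from h import *
c=cap("wrist"); P=cloud(c); cv2.imwrite("pics/w1.png",c[0][:,:,::-1]); np.savez("w1.npz",P=P,im=c[0])
kn=(P[...,2]>.150)&(P[...,2]<.17)
n,l,st,ce=cv2.connectedComponentsWithStats(kn.astype(np.uint8))
for i in range(1,n):
    if st[i,4]>30:
        q=P[l==i]; print(ce[i].round(),st[i,4],((q.min(0)+q.max(0))/2).round(4),q.mean(0).round(4))
s=r.sense(); print(s["joints"],s["tcp_pos"],s["time_s"])
E
```

```text
time_s: 1.97
tcp_pos: [0.4623, -0.3179, 0.4204]
ee_rot: [[-0.134, -0.991, 0.002], [-0.991, 0.134, -0.0], [-0.0, -0.002, -1.0]]
wrist_force: [-0.3, -0.1, -0.9]
gripper_width: 0.997
gripper_force: 0.0
time_s: 2.63
tcp_pos: [0.6036, -0.0756, 0.4191]
ee_rot: [[0.759, -0.651, 0.001], [-0.651, -0.759, 0.0], [0.0, -0.001, -1.0]]
wrist_force: [-1.0, -0.8, 0.5]
gripper_width: 0.997
gripper_force: 0.0
[284. 194.] 617 [ 0.6513 -0.0787  0.1563] [ 0.6515 -0.0796  0.1594]
[290. 404.] 63 [0.5062 0.0492 0.1536] [0.5071 0.047  0.1533]
[ 7.94566957e+00  1.98012971e+01 -8.33241908e-01 -7.50854572e-03
 -6.93816200e+01  4.15738072e+01] [ 0.60252428 -0.07723691  0.41917283] 2.6833
```

View pics/w1.png

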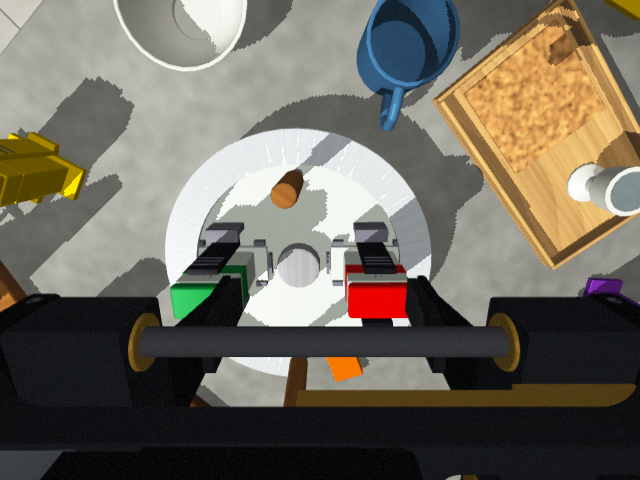

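The wrist view shows the knob to use at (286,190), red at (376,292), green at (210,292) and the tongue at (345,367). I'll come down over this knob.

```bash
python3 - <<'E'
from h import *
plan([(.651,-.0793,.305,229.5)])
for f in ("w1.npz","top0.npz"):
    D=np.load(f); P=D["P"]; h=cv2.cvtColor(D["im"],cv2.COLOR_RGB2HSV)
    d=P[...,:2]-[.575,-.0145]; rr=np.hypot(d[...,0],d[...,1])
    m=(h[...,0]>5)&(h[...,0]<20)&(h[...,1]>170)&(P[...,2]>0)&(P[...,2]<.02)&(rr>.15)&(rr<.2)&(d[...,0]<-.1)
    a=np.degrees(np.arctan2(d[...,1],d[...,0])[m]); 
    print(m.sum(),np.median(a),np.percentile(a,[3,97]),rr[m].max())
E
```

```text
leg [38.2, -29.9, 114.2] [0.0, 0.0, 0.0]
653 157.94673476292508 [152.06122966 164.61005202] 0.19321577993670763
256 158.98381290757067 [152.89446588 165.07882484] 0.1928130537329638
```

```bash
python3 -m creep '[[0,38,-30,0,0,0,0],[0,38,-30,0,0,0,0],[0,38,-30,40,0,0,0],[0,38,-30,80,0,0,0],[0,38,-30,114,0,0,0],[0,38,-30,114,0,0,0],[-0.36,38,-30,114,0,0,0],[-0.36,38,-30,114,0,0,0]]'
python3 - <<'E'
from h import *
A=np.array([.575,-.0145])
def w(t,z=.305,rad=.1):
    p=A+rad*np.array([np.cos(np.radians(t)),np.sin(np.radians(t))]); return (*p,z,t+270)
R0=None
# rows of two calls, each from its own start
for a0,n,end in ((-40.5,8,-77),(-77,8,-113)):
    s=w(a0); y=np.radians(s[3]); Y=np.array([np.cos(y),np.sin(y),0]); R=np.c_[np.cross(Y,[0,0,-1]),Y,[0,0,-1]]
    for k in range(1,n+1):
        t=a0+(end-a0)*min(k/ n,1); q=w(t)
        print(k,(R.T@(np.array(q[:3])-np.array(s[:3]))*1000).round(1).tolist(),"rz",round(a0-t,1))
E
```

```text
time_s: 3.35
tcp_pos: [0.6504, -0.083, 0.3084]
ee_rot: [[0.751, -0.66, 0.004], [-0.66, -0.751, -0.001], [0.004, -0.002, -1.0]]
wrist_force: [-0.1, 0.6, 1.1]
gripper_width: 0.477
gripper_force: 0.0
1 [-0.3, 8.0, 0.0] rz 4.6
2 [-1.3, 15.9, 0.0] rz 9.1
3 [-2.8, 23.7, 0.0] rz 13.7
4 [-5.0, 31.3, 0.0] rz 18.2
5 [-7.8, 38.8, 0.0] rz 22.8
6 [-11.2, 46.0, 0.0] rz 27.4
7 [-15.1, 52.9, 0.0] rz 31.9
8 [-19.6, 59.5, 0.0] rz 36.5
1 [-0.3, 7.8, 0.0] rz 4.5
2 [-1.2, 15.6, 0.0] rz 9.0
3 [-2.8, 23.3, 0.0] rz 13.5
4 [-4.9, 30.9, 0.0] rz 18.0
5 [-7.6, 38.3, 0.0] rz 22.5
6 [-10.9, 45.4, 0.0] rz 27.0
7 [-14.7, 52.2, 0.0] rz 31.5
8 [-19.1, 58.8, 0.0] rz 36.0
```

```bash
python3 -m creep '[[-0.36,0,0,0,0,0,0],[-0.36,0,0,0,0,0,0],[-0.36,0,0,0,0,0,0],[-0.36,0,0,0,0,0,0]]'; python3 - <<'E'
from h import *
plan([(.651,-.0793,.305,229.5)])
E
```

```text
time_s: 3.68
tcp_pos: [0.6496, -0.0826, 0.3072]
ee_rot: [[0.751, -0.66, 0.002], [-0.66, -0.751, 0.0], [0.002, -0.002, -1.0]]
wrist_force: [0.2, -0.3, -0.7]
gripper_width: 0.322
gripper_force: 0.0
leg [-1.1, -3.4, 2.2] [-0.1, -0.1, -0.8]
```

```bash
python3 -m creep '[[-0.36,-1,4,2,0,0,4],[-0.36,-2,12,2,0,0,8],[-0.36,-4,20,2,0,0,13],[-0.36,-6,28,2,0,0,17],[-0.36,-9,35,2,0,0,22],[-0.36,-12,42,2,0,0,26],[-0.36,-16,49,2,0,0,31],[-0.36,-21,56,2,0,0,36]]'; python3 - <<'E'
from h import *
A=np.array([.575,-.0145])
s=r.sense(); p=np.array(s["tcp_pos"]); R=np.array(s["ee_rot"]); d=p[:2]-A; print(np.hypot(*d),np.degrees(np.arctan2(d[1],d[0])),s["wrist_force"],s["moment"],np.degrees(np.arctan2(R[1,1],R[0,1]))%360)
for t in np.linspace(-77,-113,9)[1:]:
    a=np.radians(t); print((R.T@(np.r_[A+.1*np.array([np.cos(a),np.sin(a)]),.305]-p)*1000).round(1).tolist())
E
```

```text
time_s: 4.35
tcp_pos: [0.5976, -0.1108, 0.3051]
ee_rot: [[0.216, -0.976, 0.006], [-0.976, -0.216, 0.0], [0.001, -0.005, -1.0]]
wrist_force: [2.2, 0.0, 0.3]
gripper_width: 0.318
gripper_force: 1.2
0.0988804007301902 -76.76412540181107 [2.20913404 0.01288257 0.27694231] [ 0.16365601 -0.55761177 -0.02387946] 192.49288966937368
[0.9, 8.2, 0.0]
[0.0, 16.1, -0.0]
[-1.4, 23.8, -0.1]
[-3.5, 31.3, -0.1]
[-6.1, 38.7, -0.1]
[-9.4, 45.9, -0.2]
[-13.1, 52.8, -0.2]
[-17.5, 59.3, -0.3]
```

```bash
python3 -m creep '[[-0.36,1,8,0,0,0,4],[-0.36,0,16,0,0,0,9],[-0.36,-1,24,0,0,0,13],[-0.36,-3,31,0,0,0,18],[-0.36,-6,39,0,0,0,23],[-0.36,-9,46,0,0,0,28],[-0.36,-13,53,0,0,0,32],[-0.36,-17,59,0,0,0,36]]'; python3 -m creep '[[-0.36,0,0,0,0,0,0],[-0.36,0,0,0,0,0,0]]'; python3 - <<'E'
from h import *
A=np.array([.575,-.0145])
c=cap("wrist"); P=cloud(c); cv2.imwrite("pics/w2.png",c[0][:,:,::-1])
c=cap("top"); P=cloud(c); cv2.imwrite("pics/t2.png",cv2.resize(c[0][130:330,200:480,::-1],None,fx=2.5,fy=2.5)); h=cv2.cvtColor(c[0],cv2.COLOR_RGB2HSV)
d=P[...,:2]-A; rr=np.hypot(d[...,0],d[...,1])
for n,m in (("red",((h[...,0]<6)|(h[...,0]>172))&(h[...,1]>120)),("green",(h[...,0]>40)&(h[...,0]<85)&(h[...,1]>80)),("hi",(P[...,2]>.15)&(P[...,2]<.165))):
    m=m&(rr<.13)&(P[...,2]>.12)&(P[...,2]<.17); q=P[m]
    if m.sum(): e=(q.min(0)+q.max(0))/2-[*A,0]; print(n,m.sum(),q.mean(0).round(4),np.degrees(np.arctan2(e[1],e[0])),np.hypot(*e[:2]))
s=r.sense(); e=np.array(s["tcp_pos"])[:2]-A; print(np.degrees(np.arctan2(e[1],e[0])),np.hypot(*e),s["wrist_force"],s["moment"])
E
```

```text
time_s: 5.02
tcp_pos: [0.5364, -0.1072, 0.3051]
ee_rot: [[-0.398, -0.917, 0.006], [-0.917, 0.398, -0.0], [-0.002, -0.006, -1.0]]
wrist_force: [0.9, 0.4, 0.6]
gripper_width: 0.322
gripper_force: 0.3
time_s: 5.18
tcp_pos: [0.5354, -0.1071, 0.3043]
ee_rot: [[-0.393, -0.919, 0.001], [-0.919, 0.393, 0.0], [-0.0, -0.001, -1.0]]
wrist_force: [0.2, -0.3, -0.2]
gripper_width: 0.318
gripper_force: 0.0
red 69 [0.4849 0.0149 0.1324] 162.92061390152574 0.09488625568686439
green 299 [ 0.6442 -0.0433  0.1327] -22.704120834008364 0.07606225143708137
hi 59 [0.6119 0.0781 0.1584] 68.13029369664798 0.09981707063658239
-112.9443271904265 0.1007059190180581 [ 0.48171118 -0.5240515  -0.1757459 ] [ 0.02861862  0.02262894 -0.02099112]
```

View pics/t2.png

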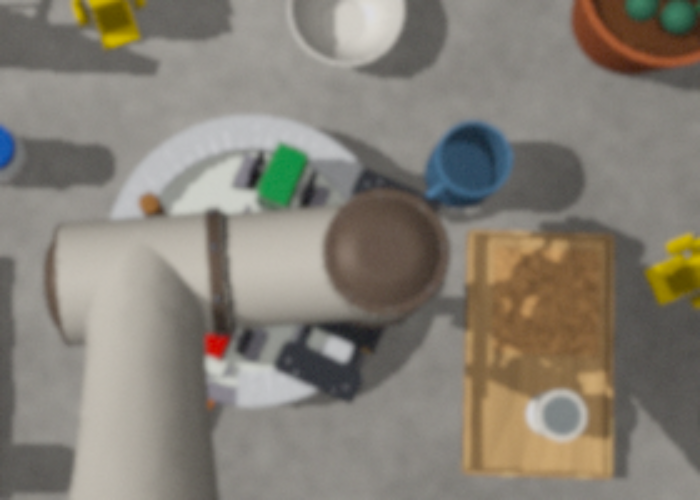

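```bash
python3 - <<'E'
from h import *
s=r.sense(); x,y,z=s["tcp_pos"]
plan([(x,y,.39,156.8),(.48,-.02,.40,210),(.455,.034,.40,248.1)])
E
```

```text
leg [-0.0, -0.0, -86.0] [-0.0, 0.0, -0.0]
leg [-58.2, 85.6, -10.0] [0.0, 0.0, -53.2]
leg [-59.3, -5.3, 0.0] [0.0, 0.0, -38.1]
```

```bash
python3 -m creep '[[-0.36,0,0,-40,0,0,0],[-0.36,0,0,-80,0,0,0],[0,0,0,-90,0,0,0]]'
python3 -m creep '[[1,-58,85,-8,0,0,-53],[1,-58,85,-8,0,0,-53],[1,-58,85,-8,0,0,-53],[1,-58,85,-8,0,0,-53],[1,-58,85,-8,0,0,-53],[1,-58,85,-8,0,0,-53],[1,-58,85,-8,0,0,-53],[1,-58,85,-8,0,0,-53]]'
python3 -m creep '[[1,-59,-5,0,0,0,-38],[1,-59,-5,0,0,0,-38],[1,-59,-5,0,0,0,-38],[1,-59,-5,0,0,0,-38],[1,-59,-5,0,0,0,-38],[1,-59,-5,0,0,0,-38],[1,-59,-5,0,0,0,-38]]'
python3 - <<'E'
from h import *
A=np.array([.575,-.0145])
c=cap("wrist"); P=cloud(c); cv2.imwrite("pics/w3.png",c[0][:,:,::-1]); h=cv2.cvtColor(c[0],cv2.COLOR_RGB2HSV)
d=P[...,:2]-A; rr=np.hypot(d[...,0],d[...,1])
for n,m in (("red",((h[...,0]<6)|(h[...,0]>172))&(h[...,1]>120)),("green",(h[...,0]>40)&(h[...,0]<85)&(h[...,1]>80))):
    m=m&(rr<.13)&(P[...,2]>.127)&(P[...,2]<.14)
    if m.sum():
        rc=cv2.minAreaRect((P[m][:,:2]*1000).astype(np.float32)); e=np.array(rc[0])/1000-A
        print(n,m.sum(),rc,np.median(P[m][:,2]),np.degrees(np.arctan2(e[1],e[0])),np.hypot(*e))
m=(rr<.115)&(P[...,2]>.15)&(P[...,2]<.168)
k,l,st,ce=cv2.connectedComponentsWithStats(m.astype(np.uint8))
for i in range(1,k):
    if st[i,4]>60: q=P[l==i]; e=(q.min(0)+q.max(0))[:2]/2-A; print("knob",ce[i].round(),np.degrees(np.arctan2(e[1],e[0])),np.hypot(*e))
m=(h[...,0]>5)&(h[...,0]<20)&(h[...,1]>170)&(P[...,2]>0)&(P[...,2]<.02)&(rr>.15)&(rr<.2)&(d[...,0]<-.1)
if m.sum(): a=np.degrees(np.arctan2(d[...,1],d[...,0])[m]); print("tongue",m.sum(),np.median(a),np.percentile(a,[2,98]))
e=r.sense(); print(e["tcp_pos"],e["joints"],e["time_s"])
E
```

```text
time_s: 5.53
tcp_pos: [0.5372, -0.1075, 0.4003]
ee_rot: [[-0.393, -0.919, 0.011], [-0.919, 0.393, -0.002], [-0.003, -0.011, -1.0]]
wrist_force: [-0.1, -0.6, 0.8]
gripper_width: 0.345
gripper_force: 0.0
time_s: 6.2
tcp_pos: [0.4806, -0.0202, 0.4019]
ee_rot: [[0.501, -0.865, 0.0], [-0.865, -0.501, 0.0], [0.0, -0.0, -1.0]]
wrist_force: [-0.2, -0.3, -0.6]
gripper_width: 0.922
gripper_force: 0.0
time_s: 6.78
tcp_pos: [0.4557, 0.0335, 0.4018]
ee_rot: [[0.926, -0.378, 0.0], [-0.378, -0.926, 0.0], [0.0, -0.0, -1.0]]
wrist_force: [0.7, 0.3, -0.3]
gripper_width: 1.002
gripper_force: 0.0
red 3310 ((503.2481384277344, 15.728619575500488), (31.88721466064453, 55.08842086791992), 67.74986267089844) 0.13414926022833917 157.15460622290544 0.07785948291971818
knob [154.  50.] 68.17806673248315 0.1001471952666494
knob [488.  50.] -112.50729843938866 0.09865407501465559
tongue 1201 158.2342409761585 [151.807709   164.84060013]
[0.45562861 0.03342723 0.4017883 ] [ 2.46699263e+01  5.57616005e+00 -2.22319686e+01 -7.01611679e-04
 -6.21843497e+01  4.30199297e+01] 6.8333
```

View pics/w3.png

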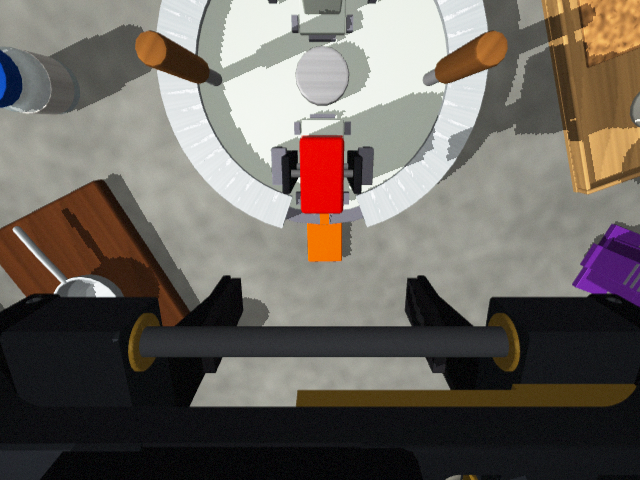

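The wrist view has red at (322,175), squarely in the ring gap in front of the tongue at (325,242), and the knobs at ±90°. Its measured angle of 157.8° against the tongue's 158.2° means it is clicked in. Next is the pinch.

```bash
python3 -m creep '[[1,40,-1,0,0,0,0],[1,51,-1,0,0,0,0],[1,51,-1,35,0,0,0],[1,51,-1,70,0,0,0],[1,51,-1,100,0,0,0],[1,51,-1,120,0,0,0],[1,51,-1,128,0,0,0],[1,51,-1,128,0,0,0]]'; python3 -m creep '[[1,0,0,0,0,0,0],[1,0,0,0,0,0,0]]'; python3 - <<'E'
from h import *
plan([(.503,.0152,.274,247.8)])
E
```

```text
time_s: 7.5
tcp_pos: [0.5028, 0.0147, 0.2719]
ee_rot: [[0.925, -0.38, -0.004], [-0.38, -0.925, -0.001], [-0.003, 0.003, -1.0]]
wrist_force: [0.1, -0.6, -0.3]
gripper_width: 0.999
gripper_force: 0.0
time_s: 7.67
tcp_pos: [0.5039, 0.0152, 0.2753]
ee_rot: [[0.925, -0.379, 0.003], [-0.379, -0.925, 0.001], [0.003, -0.002, -1.0]]
wrist_force: [0.3, 0.8, -0.4]
gripper_width: 0.999
gripper_force: 0.0
leg [-0.8, 0.3, 1.3] [-0.1, -0.2, -0.1]
```

```bash
for i in 1 2; do python3 -m creep '[[-1,0,0,0,0,0,0],[-1,0,0,0,0,0,0],[-1,0,0,0,0,0,0],[-1,0,0,0,0,0,0],[-1,0,0,0,0,0,0]]'; done
```

```text
time_s: 8.08
tcp_pos: [0.503, 0.015, 0.2741]
ee_rot: [[0.925, -0.379, 0.001], [-0.379, -0.925, 0.0], [0.001, -0.0, -1.0]]
wrist_force: [-0.1, 0.4, -0.9]
gripper_width: 0.706
gripper_force: 0.1
time_s: 8.5
tcp_pos: [0.5032, 0.015, 0.2741]
ee_rot: [[0.925, -0.379, 0.0], [-0.379, -0.925, -0.0], [0.0, -0.0, -1.0]]
wrist_force: [-1.0, 1.3, 4.2]
gripper_width: 0.483
gripper_force: 30.0
```

```bash
python3 -m creep '[[-1,0,0,-4,0,0,0],[-1,0,0,-9,0,0,0],[-1,0,0,-15,0,0,0],[-1,0,0,-22,0,0,0],[-1,0,0,-30,0,0,0],[-1,0,0,-30,0,0,0]]'; python3 - <<'E'
from h import *
c=cap("wrist"); cv2.imwrite("pics/w4.png",c[0][:,:,::-1])
E
```

```text
time_s: 9.0
tcp_pos: [0.5036, 0.0151, 0.3057]
ee_rot: [[0.925, -0.379, 0.004], [-0.379, -0.925, 0.001], [0.003, -0.002, -1.0]]
wrist_force: [0.9, 0.8, -1.1]
gripper_width: 0.482
gripper_force: 30.0
```

View pics/w4.png

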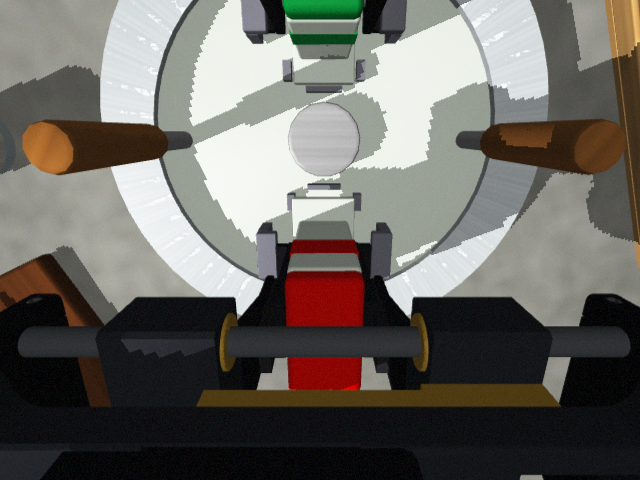

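Red is up at (322,330), held upright, with green still seated at (322,20). I'll lift on and locate the pad centre.

```bash
python3 -m creep '[[-1,0,0,-25,0,0,0],[-1,0,0,-60,0,0,0],[-1,0,0,-95,0,0,0],[-1,0,0,-125,0,0,0],[-1,0,0,-135,0,0,0],[-1,0,0,-135,0,0,0]]'; python3 - <<'E'
from h import *
for n in ("top","scene"):
    c=cap(n); P=cloud(c); h=cv2.cvtColor(c[0],cv2.COLOR_RGB2HSV)
    for t in ("tray","pad"):
        for o in vision.cut_out(n,t)[:1]:
            R=o["region"].astype(np.uint8)
            R=cv2.morphologyEx(R,cv2.MORPH_OPEN,np.ones((3,3),np.uint8))>0
            R&=abs(P[...,2]-.009)<(.004 if t=="pad" else .02)
            rc=cv2.minAreaRect((P[R][:,:2]*1000).astype(np.float32)); print(n,t,o["conf"],R.sum(),np.round(rc[0],1),np.round(rc[1],1),round(rc[2],1))
    # tray walls
    w=(abs(P[...,2]-.021)<.004)&(abs(P[...,0]-.49)<.16)&(abs(P[...,1]+.31)<.11)&(h[...,0]>8)&(h[...,0]<25)&(h[...,1]>50)
    rc=cv2.minAreaRect((P[w][:,:2]*1000).astype(np.float32)); print("walls",w.sum(),np.round(rc[0],1),np.round(rc[1],1),round(rc[2],1))
plan([(.523,-.15,.44,247.8),(.543,-.32,.44,247.8)])
E
```

```text
time_s: 9.55
tcp_pos: [0.5032, 0.015, 0.4415]
ee_rot: [[0.925, -0.379, 0.006], [-0.379, -0.925, 0.002], [0.005, -0.004, -1.0]]
wrist_force: [0.8, -0.3, -1.9]
gripper_width: 0.486
gripper_force: 30.0
top tray 0.77 3685 [ 489.1 -315.5] [159.8 258.2] 89.1
top pad 0.58 1514 [ 540.5 -320. ] [113.2 111.6] 89.2
walls 563 [ 487.2 -311.4] [150.7 250. ] 88.9
scene tray 0.84 1202 [ 483.5 -318.8] [190.9 266.7] 86.7
scene pad 0.59 497 [ 543.  -317.9] [110.9 115.3] 0.4
walls 195 [ 489.6 -305.8] [161.7 251.2] 89.2
leg [81.2, 145.0, -3.3] [0.1, 0.2, -0.1]
leg [82.8, 149.8, 0.0] [0.0, 0.0, 0.0]
```

```bash
python3 -m creep '[[-1,20,40,-3,0,0,-3],[-1,40,80,-3,0,0,-6],[-1,60,115,-3,0,0,-9],[-1,81,145,-3,0,0,-11],[-1,81,145,-3,0,0,-11]]'; python3 - <<'E'
from h import *
plan([(.48,-.318,.44,270)])
E
```

```text
time_s: 10.27
tcp_pos: [0.5237, -0.1552, 0.44]
ee_rot: [[0.98, -0.201, -0.003], [-0.201, -0.98, -0.002], [-0.002, 0.002, -1.0]]
wrist_force: [1.3, 0.2, -2.3]
gripper_width: 0.481
gripper_force: 30.0
leg [-10.1, 168.3, 0.4] [0.1, 0.1, -11.6]
```

```bash
python3 -m creep '[[-1,-2,35,0,0,0,-3],[-1,-5,75,0,0,0,-6],[-1,-7,115,0,0,0,-9],[-1,-10,150,0,0,0,-11],[-1,-10,168,0,0,0,-11.6],[-1,-10,168,0,0,0,-11.6],[-1,-10,168,0,0,0,-11.6]]'; python3 - <<'E'
from h import *
c=cap("wrist"); P=cloud(c); cv2.imwrite("pics/w5.png",c[0][:,:,::-1])
for o in vision.cut_out("wrist","pad")[:2]:
    R=cv2.morphologyEx(o["region"].astype(np.uint8),cv2.MORPH_OPEN,np.ones((5,5),np.uint8))>0
    R&=abs(P[...,2]-.009)<.006; q=P[R]
    if len(q)<50: continue
    rc=cv2.minAreaRect((q[:,:2]*1000).astype(np.float32)); print(o["conf"],o["uv"],R.sum(),np.round(rc[0],1),np.round(rc[1],1),rc[2],np.median(q[:,2]),np.percentile(q,[1,99],axis=0).round(4))
print(r.sense()["tcp_pos"])
E
```

```text
time_s: 10.85
tcp_pos: [0.48, -0.3136, 0.4401]
ee_rot: [[1.0, 0.003, -0.003], [0.003, -1.0, 0.001], [-0.003, -0.001, -1.0]]
wrist_force: [0.4, 1.5, -0.7]
gripper_width: 0.485
gripper_force: 30.0
0.84 [330.3, 142.0] 8984 [ 541.7 -320.7] [110.1 110.5] 89.25568389892578 0.009254683113362472 [[ 0.4879 -0.3744  0.0074]
 [ 0.5956 -0.2672  0.0111]]
[ 0.48051817 -0.3121944   0.44085293]
```

View pics/w5.png

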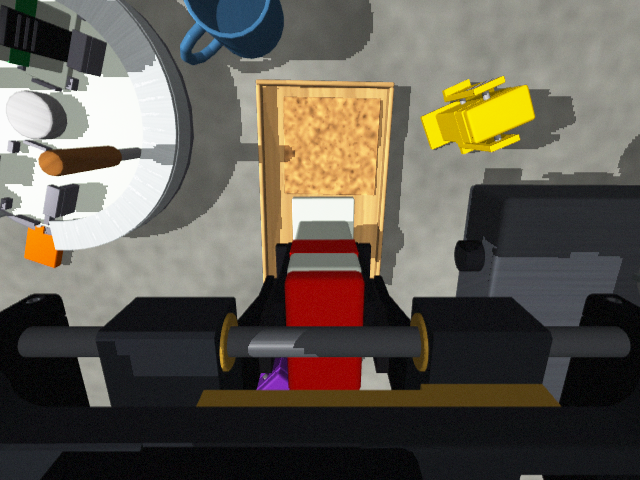

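The pad is clear at (332,145), centred on (0.542, -0.321), and red hangs upright. I'll move over it and then lower.

```bash
python3 -m creep '[[-1,35,4,0,0,0,0],[-1,61,6,0,0,0,0],[-1,61,6,30,0,0,0],[-1,61,6,70,0,0,0],[-1,61,6,110,0,0,0],[-1,61,6,140,0,0,0],[-1,61,6,160,0,0,0],[-1,61,6,160,0,0,0]]';python3 -m creep '[[-1,0,0,0,0,0,0],[-1,0,0,0,0,0,0],[-1,0,0,0,0,0,0]]'; python3 - <<'E'
from h import *
plan([(.5417,-.3207,.249,270)])
E
```

```text
time_s: 11.62
tcp_pos: [0.5403, -0.3162, 0.2759]
ee_rot: [[1.0, 0.007, -0.011], [0.007, -1.0, 0.005], [-0.011, -0.005, -1.0]]
wrist_force: [-0.1, 0.7, -2.5]
gripper_width: 0.482
gripper_force: 30.0
time_s: 11.87
tcp_pos: [0.5423, -0.3182, 0.2843]
ee_rot: [[1.0, 0.007, 0.004], [0.007, -1.0, -0.002], [0.004, 0.002, -1.0]]
wrist_force: [0.4, -0.7, -2.3]
gripper_width: 0.485
gripper_force: 30.0
leg [-0.8, 2.5, 35.3] [0.1, -0.3, 0.4]
```

```bash
python3 -m creep '[[-1,-1,2,12,0,0,0],[-1,-1,2,22,0,0,0],[-1,-1,2,28,0,0,0],[-1,-1,2,31,0,0,0],[-1,-1,2,31,0,0,0],[-1,-1,2,31,0,0,0],[-1,-1,2,31,0,0,0]]'; python3 -m creep '[[-1,0,0,1,0,0,0],[-1,0,0,2,0,0,0],[-1,0,0,3,0,0,0],[-1,0,0,3,0,0,0]]'
```

```text
time_s: 12.45
tcp_pos: [0.5406, -0.3205, 0.2513]
ee_rot: [[1.0, 0.006, 0.001], [0.006, -1.0, -0.0], [0.001, 0.0, -1.0]]
wrist_force: [0.3, 0.5, -2.2]
gripper_width: 0.482
gripper_force: 30.0
time_s: 12.78
tcp_pos: [0.5406, -0.3204, 0.2492]
ee_rot: [[1.0, 0.006, 0.001], [0.006, -1.0, -0.001], [0.001, 0.001, -1.0]]
wrist_force: [-1.2, 2.1, 3.2]
gripper_width: 0.482
gripper_force: 30.0
```

Vertical force went from -2.2 to +3.2 N, so it is standing. Letting go now.

```bash
python3 -m creep '[[-1,0,0,0.5,0,0,0],[-1,0,0,0.5,0,0,0],[0.2,0,0,0.5,0,0,0],[0.4,0,0,0.5,0,0,0],[1,0,0,0.5,0,0,0],[1,0,0,0.5,0,0,0],[1,0,0,0.5,0,0,0],[1,0,0,0.5,0,0,0]]'; python3 -m creep '[[1,0,0,0,0,0,0],[1,0,0,0,0,0,0],[1,0,0,0,0,0,0],[1,0,0,0,0,0,0]]'
```

```text
time_s: 13.45
tcp_pos: [0.5404, -0.3204, 0.2472]
ee_rot: [[1.0, 0.005, 0.001], [0.005, -1.0, -0.0], [0.001, 0.0, -1.0]]
wrist_force: [0.5, -0.2, 0.5]
gripper_width: 0.851
gripper_force: 0.0
time_s: 13.78
tcp_pos: [0.5404, -0.3204, 0.247]
ee_rot: [[1.0, 0.005, -0.0], [0.005, -1.0, 0.0], [-0.0, -0.0, -1.0]]
wrist_force: [0.2, -0.3, -0.1]
gripper_width: 0.991
gripper_force: 0.0
```

```bash
python3 -m creep '[[1,0,0,-20,0,0,0],[1,0,0,-60,0,0,0],[1,0,0,-100,0,0,0],[1,0,0,-140,0,0,0],[1,-40,0,-180,0,0,0],[1,-80,0,-180,0,0,0],[1,-100,0,-180,0,0,0],[1,-100,0,-180,0,0,0]]'; python3 -m creep '[[1,0,0,0,0,0,0],[1,0,0,0,0,0,0],[1,0,0,0,0,0,0]]'; python3 - <<'E'
from h import *
c=cap("wrist"); P=cloud(c); cv2.imwrite("pics/w6.png",c[0][:,:,::-1]); h=cv2.cvtColor(c[0],cv2.COLOR_RGB2HSV)
m=((h[...,0]<6)|(h[...,0]>172))&(h[...,1]>120)&(abs(P[...,2]-.109)<.005)
print(m.sum(),cv2.minAreaRect((P[m][:,:2]*1000).astype(np.float32)) if m.sum() else 0)
c=cap("top"); P=cloud(c); cv2.imwrite("pics/t6.png",c[0][:,:,::-1]); h=cv2.cvtColor(c[0],cv2.COLOR_RGB2HSV)
for t in ("eggcup","jar","mug","shaker","strainer"):
    for o in vision.cut_out("top",t)[:1]: print(t,np.median(P[o["region"]],0).round(3))
m=(np.hypot(P[...,0]-.575,P[...,1]+.0145)<.115)&(P[...,2]>.15)&(P[...,2]<.165)
k,l,st,ce=cv2.connectedComponentsWithStats(m.astype(np.uint8))
for i in range(1,k):
    if st[i,4]>20: q=P[l==i]; e=(q.min(0)+q.max(0))[:2]/2-[.575,-.0145]; print("knob",np.degrees(np.arctan2(e[1],e[0])))
E
```

```text
time_s: 14.45
tcp_pos: [0.4357, -0.3206, 0.4294]
ee_rot: [[1.0, 0.003, 0.001], [0.003, -1.0, 0.0], [0.001, -0.0, -1.0]]
wrist_force: [0.3, -0.6, -0.0]
gripper_width: 1.002
gripper_force: 0.0
time_s: 14.7
tcp_pos: [0.4412, -0.321, 0.4267]
ee_rot: [[1.0, 0.006, -0.001], [0.006, -1.0, 0.0], [-0.001, -0.0, -1.0]]
wrist_force: [0.8, -0.6, -0.1]
gripper_width: 1.004
gripper_force: 0.0
2698 ((540.3832397460938, -320.30157470703125), (31.61328887939453, 55.566139221191406), 89.9058837890625)
eggcup [ 0.561 -0.011  0.05 ]
jar [0.671 0.236 0.082]
mug [ 0.678 -0.233  0.035]
shaker [0.364 0.291 0.118]
strainer [0.459 0.324 0.029]
knob 68.10434161736148
knob -112.79176576624513
```

View pics/w6.png

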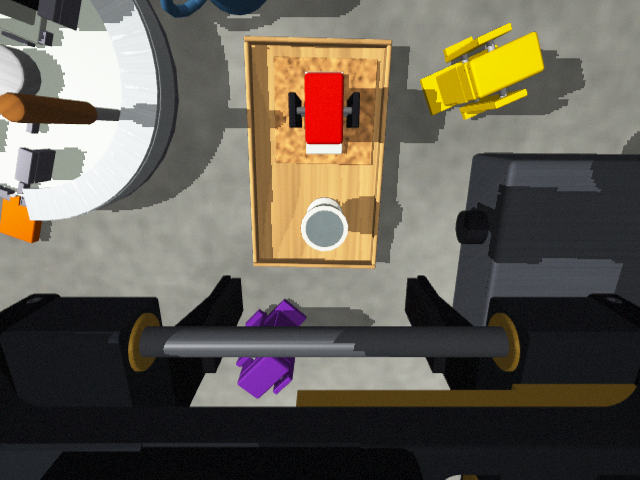

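View pics/t6.png

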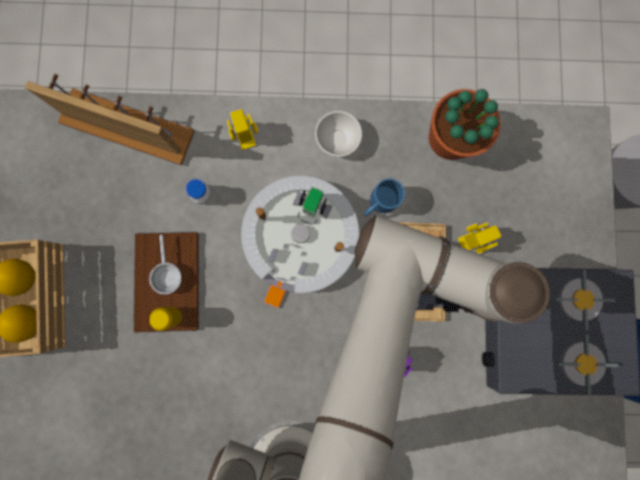

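Red stands at (324,110) within 2 mm of the pad's middle, and the egg cup is undisturbed at (325,225). In the top view green is in its bay at (313,202), the stand is still clicked in and the bystanders haven't moved. Handing in.

```bash
python3 -c "
from station import r
print(r.finish_job())"
```

```text
the job is handed in; nothing more can be done
None
```

The job is handed in: the red cartridge stands upright within about 2 mm of the middle of the cork pad, the stand is still clicked in with the green cartridge in its bay, and nothing else appears to have moved (about 15 s used).

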